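Shift a wafer saw's feed selector into third

ROBOT

A 6-joint arm with a two-finger parallel gripper is mounted at the origin on the work surface. World frame = base frame: x ahead of the robot, y to its left, z up, the work surface at z = 0. Lengths are in m, angles in rad, forces in N, time in s.
With the tool pointing down it reaches from about 0.35 to 0.775 m from the base axis. Payload 5.5 kg.
Tool frame: the origin (TCP) lies between the finger pads; the fingertips stand 19 mm ahead of it and the grasp point (between the pads) is the TCP; z points along the fingers, y is the direction in which the jaws open and shut (so a half turn about z gives the same grasp; the last joint's range is limited). The gripper opens to 85 mm and grips with 20 to 120 N. Pads are 22 mm wide; open, the fingers measure 114 mm over their backs; the gripper's body (76 mm by 85 mm) begins 54 mm behind the grasp point. The pads swing forward as they close: fully open they stand 13 mm farther back than shut.
Start: joints at [1.172, 0.313, 0.046, 1.304, 0, 1.431], TCP at [0.147, 0.556, 0.25] pointing down, gripper open.
Joint ranges: [-2.76, 2.76], [-0.86, 1.69], [-1.03, 1.26], [-2.2, 2.34], [-1.47, 1.5], [-3.14, 3.14]. Speed limits (rad/s): [2.57, 2.57, 3.14, 3.14, 3.14, 3.14].

INTERFACE

Orientations are given as a unit quaternion [w, x, y, z].
In Python, from workcell import get_state, cams, workorder gives the robot as it stands.
- The arm moves only by the tool play_rows, never from a script. Its argument "series" is text: rows parted by semicolons, each of 7 numbers parted by spaces: the opening in per cent of the stroke, from 0 (shut) to 100 (fully open), then the shift along the tool's x, y, z in cm, then the turn, a rotation vector about the tool's x, y, z in degrees. A call has 1 to 12 rows; each row shifts and turns the commanded pose from where the row before left it, along the tool's axes as they then stand; what a row does not reach is not made up. A row lasts 1/8 s, in which the tool goes at most 62.5 mm and 10.7 degrees, less where a joint would pass 70% of its speed; a pose out of reach is approached as far as the arm can. A call with a gripper value outside its range is refused whole. The fingers move at their own pace and stop on an object; "newtons" is the grip in N (left out, the last holds). Time passes only in rows, so rows that do not move let the fingers close. It gives the time, the measured TCP pose, the force and the opening at its end, in the units of the state.
- get_state(): the state, without advancing time (a new reading comes with each control period).
- cams.read_camera(name): name is "scene" or "top" or "wrist"; returns the picture (420x560x3 uint8, red, green, blue); there is no depth.
- cams.get_calibration(name): a dict with "fx", "fy", "cx", "cy" (pixels), "distortion" ([k1, k2, p1, p2, k3] as OpenCV has them; the pictures are not rectified), "rvec" (rotation vector, rad) and "tvec" (3), from world to camera coordinates, as OpenCV has them. Camera axes: x right, y down, z forward; pixel columns grow to the right and rows downward; lengths in m; the calibration is good to about 2 mm. A picture is of the moment at which its call begins: read the wrist's pose just before it. get_calibration takes no time and is no camera call; for the wrist camera it gives the pose at the moment of the call.
- workorder.hand_in(): hands the job in, once; it reports no verdict.
The state is a dict: "clock": time; "joint_pos": joint angles; "qvel": joint speeds; "tau": joint torques, N m; "tcp_pos": TCP position; "orientation": TCP orientation; "wrist_force": force on the tool from outside, world axes, zero at the start; "ft_torque": the same for the moment, N m; "finger_gap": finger opening in m.
Only numpy, scipy, OpenCV 4.12 (cv2) and the standard library are available. Lean on these libraries where they do the work, as an engineer would, in place of code of your own. Each camera call takes 0.05 s, during which the arm holds its last target.

TASK

The red-knobbed feed selector of the bench saw stands in the second slot of its H-shaped gate (near left, two dots). Push the knob with your fingertips, without pinching or lifting it: forward until it is in the cross channel, across to the right, and then forward until it is fully home in the third slot (far right, green plate with three dots). Push gently, do not run the lever into the first or fourth slot on the way, leave the things lying on the machine where they are, and come away clear.

Things in the scene. Friction and masses are not known exactly. Their poses are not given: they have to be found in the camera images.
- feed_unit: Fixed machine: black slab 300 x 440 x 20 mm on the table, in its middle a white gearbox 130 x 126 mm, top 114 mm above the table. Origin: centre of the slab's underside, below the gate's middle. x points forward (away from the robot, turned up to 0.35 rad either way), y left, z up. At y +90 to +200 mm a stage 54 mm high. Press on no part of the unit with more than 30 N.
- gate (a point): Middle of the steel gate plate's top, 114 mm above the table; axes as feed_unit. The gate is an H: slots along x at y = +18 and y = -18 mm, joined by a cross channel along y at x = 0. First slot: far left (+x, +y), one dot. Second: near left, two dots. Third: far right (+x, -y), three dots on green. Fourth: near right, four dots.
- pivot (a point): The point about which the lever swings, 30 mm above feed_unit's origin; axes as feed_unit. With f = shift_fore and s = shift_side, the knob's centre is at x = 155 sin f, y = -155 cos f sin s, z = 155 cos f cos s (mm) from it.
- knob: The red ball on the selector lever, 36 mm in diameter; origin at its centre, 185 mm above the table when upright. The steel shaft below it is 8 mm thick. About 3 N on the knob moves the lever; it stays where it is left (friction, no spring).
- shift_fore (a joint): Fore-and-aft angle of the lever, rad: 0 = in the cross channel, +0.25 = fully forward (first or third slot), -0.25 = fully back (second or fourth). It starts between -0.25 and -0.17. The lever can cross from side to side only while this is within about 0.05 of 0.
- shift_side (a joint): Sideways angle of the lever, rad: -0.22 = against the left end (first and second slots), +0.22 = against the right end (third and fourth slots). Fore-and-aft slots can be entered only within about 0.05 of either end.
- knob_lift (a joint): How far the knob is pulled up along the lever, m: 0 = down, held by a spring of 8 N, up to 0.02. It must stay down: pulling it up releases the feed clutch.
- jar: Bystander: small loose jar with a blue cap, 36 mm diameter, 60 mm high, standing on the slab to the right of the gearbox, towards the far side. Origin at the centre of its underside.
- sample_block: Bystander: loose aluminium block 50 x 35 x 22 mm on the slab to the right of the gearbox, towards the near side. Origin at the centre of its underside.
- holder: Bystander: loose grey specimen holder 75 x 32 x 18 mm with a copper chip on top (24 mm high in all), lying on the stage to the left of the gearbox. Origin at the centre of its underside.

How it is judged:
On the way, in this order (a step that is already met when the one before it is completed fails the run):
1. the lever is pushed forward out of the second slot into the cross channel (value of joint shift_fore above -0.08 rad and value of joint shift_side below -0.1 rad).
2. the lever is moved across the channel to the right-hand side (value of joint shift_side above 0.15 rad and value of joint shift_fore between -0.12 and 0.12 rad).
At the end, for the whole second after the job is handed in: The lever rests in the third slot: shift_fore above 0.2 rad (home is 0.25) and shift_side above 0.15 rad, at rest, knob down (under 3 mm of lift), and jar, block and holder within 15 mm of where they began, the jar upright (value of joint shift_fore above 0.2 rad and value of joint shift_side above 0.15 rad and velocity of joint shift_fore between -0.05 and 0.05 rad/s and value of joint knob_lift below 0.003 m and distance of each of jar, sample_block, holder from where it was at the start of the episode below 0.015 m and angle between jar's own z axis and vertical below 0.2 rad); the robot touches nothing.
It fails at once if the lever is run into the first slot (shift_fore above 0.16 rad on the left side) (value of joint shift_fore above 0.16 rad and value of joint shift_side below 0 rad).
It fails at once if the lever is run into the fourth slot (shift_fore below -0.16 rad on the right side) (value of joint shift_fore below -0.16 rad and value of joint shift_side above 0 rad).
It fails at once if the knob is lifted more than 6 mm (value of joint knob_lift above 0.006 m).
It fails at once if the fingers press or pinch the selector or its machine with more than 30 N (contact force between the fingers and feed_unit above 30 N).
It fails at once if a bystander is moved more than 15 mm or lifted (distance of any of jar, sample_block, holder from where it was at the start of the episode above 0.015 m).
It also fails if it takes over 54 s, if anything falls off the work surface, if the arm or the gripper's body presses on something with over 40 N, if the wrist force passes 120 N, or if a joint passes its speed limit or range.

## Working session

There is one attempt and no reset: what is moved stays moved. The work goes in short steps, Python scripts to look and compute and a tool call to move; the robot and the scene stay as the last step left them, time stands still between calls to the robot, and variables do not carry over. Pictures are saved under pics/ and viewed, and the job is handed in when it is done.

Besides the shell and the picture viewer there is one more tool, called after "Call:" by a JSON object that holds its "op" and its "data". play_rows: Moves the arm, as the interface text tells. Its arguments: {"type":"object","properties":{"series":{"type":"string"},"newtons":{"type":"number"}},"required":["series"]}

```bash
mkdir -p pics; ls
cat > h.py <<'E'
import numpy as np, cv2
from workcell import get_state, cams, workorder
def shot(n,f):
    im=cams.read_camera(n); cv2.imwrite('pics/'+f,im[:,:,::-1]); return im
def ray(c,u,v):
    K=np.array([[c['fx'],0,c['cx']],[0,c['fy'],c['cy']],[0,0,1.]])
    p=cv2.undistortPoints(np.array([[[u,v]]],float),K,np.array(c['distortion']))[0,0]
    R=cv2.Rodrigues(np.array(c['rvec'],float))[0]; t=np.array(c['tvec'],float).ravel()
    d=R.T@np.array([p[0],p[1],1]); return -R.T@t, d/np.linalg.norm(d)
def onz(c,u,v,z):
    o,d=ray(c,u,v); return o+d*(z-o[2])/d[2]
def cross(rs):
    A=sum(np.eye(3)-np.outer(d,d) for o,d in rs); b=sum((np.eye(3)-np.outer(d,d))@o for o,d in rs)
    return np.linalg.solve(A,b)
E
python3 - <<'E'
from h import *
s=get_state(); print(s)
for n in ('scene','top','wrist'): shot(n,n+'0.png'); print(n,cams.get_calibration(n))
E
```

```text
pics
{'clock': 0.0, 'joint_pos': array([1.17241465e+00, 3.14005988e-01, 4.49484059e-02, 1.30358031e+00,
       2.43525547e-05, 1.43123518e+00]), 'qvel': array([ 0.00056503,  0.00171863, -0.00112869, -0.00177845,  0.00151217,
        0.00012914]), 'tau': array([-9.73244059e-04, -4.80634725e+01,  2.98527986e+01,  1.94771856e-02,
       -9.81827611e-05, -1.55390291e-05]), 'tcp_pos': array([0.14695808, 0.55540473, 0.24939315]), 'orientation': array([-2.56427493e-04,  1.29049319e-01,  9.91637749e-01, -8.84440917e-04]), 'wrist_force': array([-0.41537129,  0.46531418,  0.2089506 ]), 'ft_torque': array([-0.00502981,  0.02847708, -0.00024395]), 'finger_gap': 0.08545643918439441}
scene {'fx': 545.0865012674659, 'fy': 545.0865012674659, 'cx': 279.35453411432087, 'cy': 210.3008437741215, 'distortion': array([-0.13790992,  0.        ,  0.        ,  0.        ,  0.        ]), 'rvec': array([ 1.33575856,  2.40863508, -0.77318356]), 'tvec': array([ 0.29320795, -0.32660743,  1.38131821])}
top {'fx': 431.73866763518345, 'fy': 431.73866763518345, 'cx': 278.71706970195095, 'cy': 208.05157466046137, 'distortion': array([-0.05333369,  0.        ,  0.        ,  0.        ,  0.        ]), 'rvec': array([ 2.16522824, -2.14980163,  0.09432325]), 'tvec': array([0.05128569, 0.61318576, 0.86532873])}
wrist {'fx': 305.0522680413711, 'fy': 305.0522680413711, 'cx': 282.43480651359437, 'cy': 207.648282126735, 'distortion': array([-0.01763626,  0.        ,  0.        ,  0.        ,  0.        ]), 'rvec': array([-2.30232075, -1.77057984, -0.25184706]), 'tvec': array([-0.57520049, -0.03751216,  0.37959103])}
```

View pics/scene0.png

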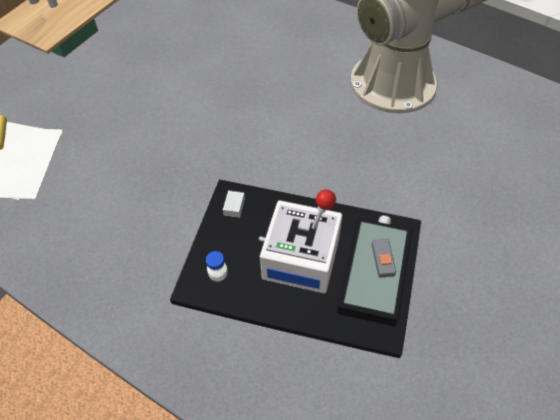

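View pics/top0.png

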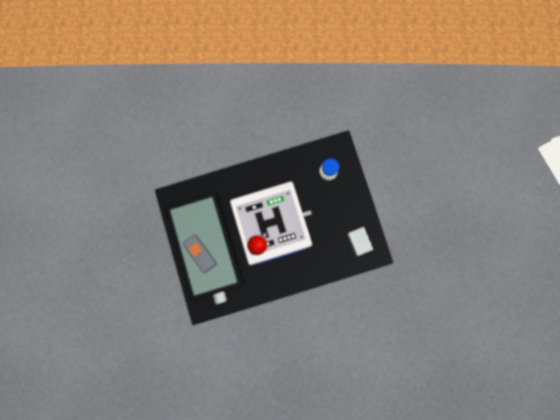

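View pics/wrist0.png

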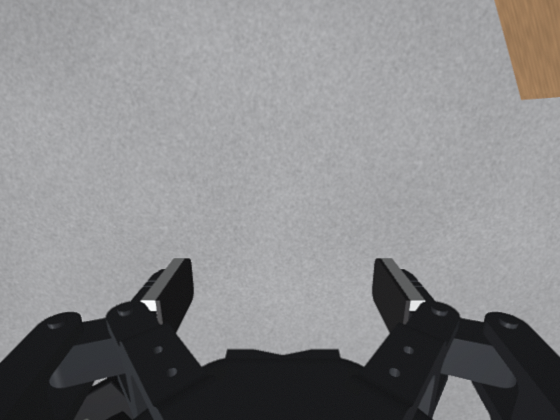

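The scene and top views show the machine clearly: the red knob is at (257,245) in top and (326,200) in scene, with slab corners in top near (155,189), (349,131), (393,264) and (193,325). The jar is at (330,168), the block at (360,241) and the holder at (200,254). The wrist view shows only the table.

```bash
cat > m.py <<'E'
from h import *
def redc(im):
    h=cv2.cvtColor(im,cv2.COLOR_RGB2HSV); m=(((h[...,0]<6)|(h[...,0]>174))&(h[...,1]>190)&(h[...,2]>60)).astype(np.uint8)
    n,l,st,c=cv2.connectedComponentsWithStats(m); i=1+np.argmax(st[1:,4]); 
    (u,v),r=cv2.minEnclosingCircle(np.argwhere(l==i)[:,::-1].astype(np.float32)); return u,v,r
def knob():
    rs=[]
    for n in ('scene','top'):
        u,v,r=redc(cams.read_camera(n)); print(n,round(u,1),round(v,1),round(r,1)); rs.append(ray(cams.get_calibration(n),u,v))
    return cross(rs)
def fs(k,o,yaw):
    c,s=np.cos(yaw),np.sin(yaw); d=k-np.array([o[0],o[1],.03]); x=c*d[0]+s*d[1]; y=-s*d[0]+c*d[1]
    f=np.arcsin(x/.155); return x,y,d[2],f,np.arcsin(-y/(.155*np.cos(f)))
E
python3 - <<'E'
from m import *
print(knob())
c=cams.get_calibration('top'); im=cv2.imread('pics/top0.png')
g=im.max(2); m=(g<60).astype(np.uint8); m=cv2.morphologyEx(m,cv2.MORPH_OPEN,np.ones((3,3)))
cs=max(cv2.findContours(m,0,2)[0],key=cv2.contourArea)
hull=cv2.convexHull(cs)
# slab outline projected at z=.02
P=np.array([onz(c,*p[0].astype(float),.02)[:2] for p in hull],np.float32)
(cx,cy),(w,h),a=cv2.minAreaRect(P*1000); print('slab',cx,cy,w,h,a)
# gearbox top: white
m=((im.min(2)>150)).astype(np.uint8); m[:, :228]=0;m[:,318:]=0;m[:175]=0;m[275:]=0
m=cv2.morphologyEx(m,cv2.MORPH_OPEN,np.ones((5,5)))
hull=cv2.convexHull(np.argwhere(m)[:,::-1].astype(np.int32))
P=np.array([onz(c,*p[0].astype(float),.114)[:2] for p in hull],np.float32)
print('box',cv2.minAreaRect(P*1000))
big=cv2.resize(im[160:290,210:340],None,fx=6,fy=6*600/780,interpolation=3); big=cv2.resize(im[160:290,215:345],(600,600),interpolation=cv2.INTER_CUBIC); cv2.imwrite('pics/topz.png',big)
s=cv2.imread('pics/scene0.png'); cv2.imwrite('pics/scz.png',cv2.resize(s[180:300,245:365],(600,600),interpolation=cv2.INTER_CUBIC))
E
```

```text
scene 325.0 200.0 9.0
top 257.1 244.8 8.8
[0.53381876 0.08879028 0.17552598]
slab 577.0596313476562 70.33262634277344 295.27972412109375 434.35638427734375 17.556842803955078
box ((577.192626953125, 68.58567810058594), (128.30943298339844, 126.0624008178711), 17.491313934326172)
```

View pics/topz.png

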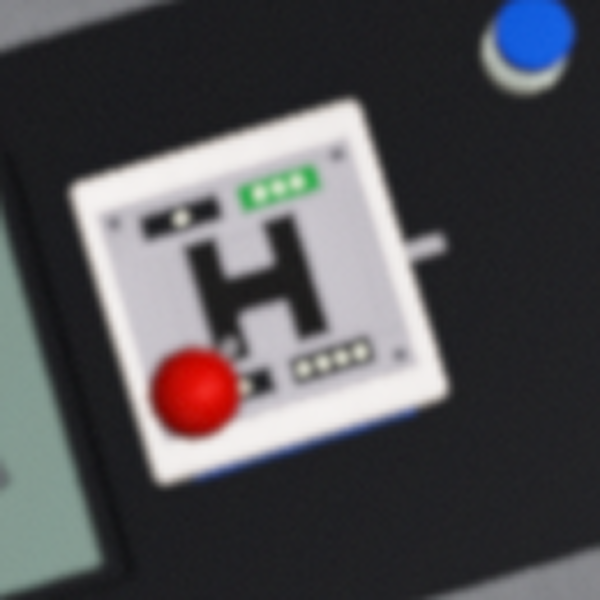

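View pics/scz.png

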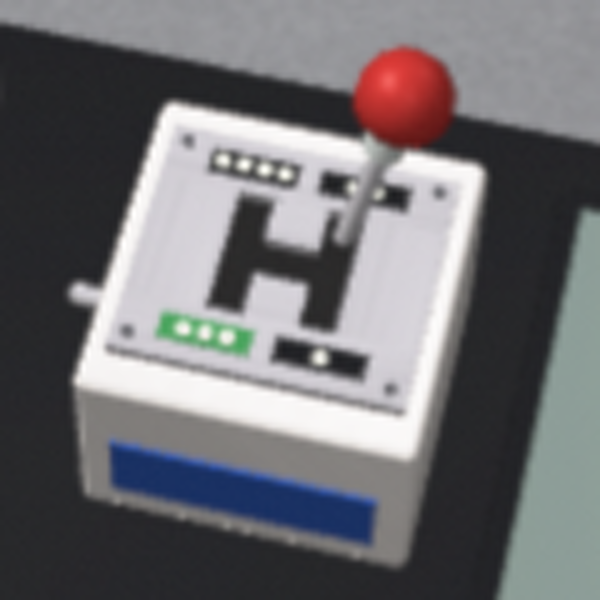

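Call:
{"op": "play_rows", "data": {"series": "0 0 0 0 0 0 -8; 0 0 0 0 0 0 -8; 0 0 0 0 0 0 -8; 0 0 0 0 0 0 -8; 0 0 0 0 0 0 0; 0 0 0 0 0 0 0"}}

```text
clock: 1.0
tcp_pos: [0.1472, 0.5558, 0.2502]
orientation: [-0.0, -0.148, 0.989, -0.0]
wrist_force: [0.9, 0.2, 0.3]
finger_gap: -0.0004
```

Call:
{"op": "play_rows", "data": {"series": "0 -1.5 -4.7 0 0 0 0; 0 -1.5 -4.7 0 0 0 0; 0 -1.5 -4.7 0 0 0 0; 0 -1.5 -4.7 0 0 0 0; 0 -1.5 -4.7 0 0 0 0; 0 -1.5 -4.7 0 0 0 0; 0 -1.5 -4.7 0 0 0 0; 0 -1.5 -4.7 0 0 0 0; 0 -1.5 -4.7 0 0 0 0; 0 -1.5 -4.7 0 0 0 0; 0 0 0 0 0 0 0; 0 0 0 0 0 0 0"}}

```text
clock: 2.5
tcp_pos: [0.4289, 0.1512, 0.2502]
orientation: [-0.0, -0.148, 0.989, 0.0]
wrist_force: [-0.5, 0.5, -0.2]
finger_gap: -0.0003
```

```bash
cat > st.py <<'E'
from m import *
from scipy.spatial.transform import Rotation as Ro
O=np.array([.577,.069]); Y=.306
def st():
    s=get_state(); q=s['orientation']; R=Ro.from_quat([q[1],q[2],q[3],q[0]]).as_matrix()
    c,sn=np.cos(Y),np.sin(Y); d=s['tcp_pos'][:2]-O
    print('t',s['clock'],'tcp',s['tcp_pos'].round(4),'unit xy',(np.array([c*d[0]+sn*d[1],-sn*d[0]+c*d[1]])*1000).round(1),'az toolx',np.degrees(np.arctan2(R[1,0],R[0,0])).round(2),'z',R[:,2].round(3),'F',s['wrist_force'].round(2),'gap',round(s['finger_gap'],4))
    return s
E
python3 - <<'E'
from st import *
st(); shot('wrist','w1.png'); shot('scene','s1.png')
k=knob(); print(k,np.round(fs(k,O,Y),3))
E
```

```text
t 2.5 tcp [0.4289 0.1512 0.2502] unit xy [-116.5  123. ] az toolx -162.92 z [-0.001  0.    -1.   ] F [-0.5   0.48 -0.16] gap -0.0003
scene 325.4 199.7 8.4
top 257.1 244.7 8.8
[0.53378802 0.08910351 0.17656723] [-0.035  0.032  0.147 -0.229 -0.215]
```

View pics/w1.png

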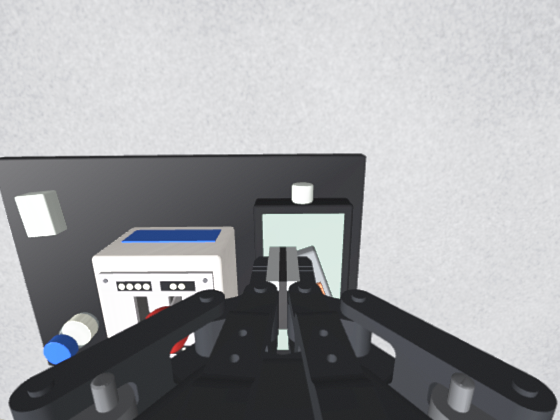

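View pics/s1.png

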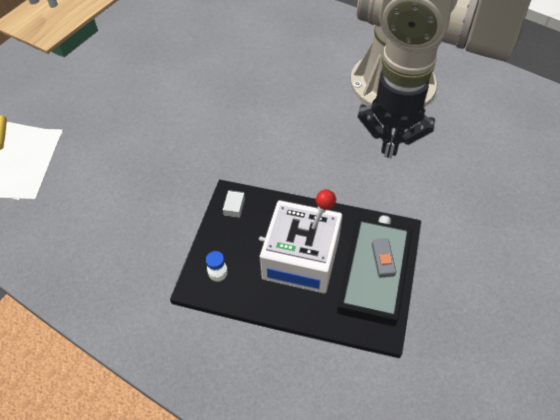

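The wrist view shows the closed fingers with their linkages splayed well above the tips. The scene view shows the knob unmoved, so I go behind it and down.

Call:
{"op": "play_rows", "data": {"series": "0 -0.7 -3 0 0 0 0; 0 -0.7 -3 0 0 0 0; 0 -1.0 -3.1 0 0 0 0; 0 -1.0 0 0 0 0 0; 0 0 0 2 0 0 0; 0 0 0 2 0 0 0; 0 0 0 2.2 0 0 0; 0 0 0 0 0 0 0"}}

```text
clock: 3.7
tcp_pos: [0.4869, 0.0756, 0.1869]
orientation: [-0.002, -0.15, 0.989, 0.0]
wrist_force: [-0.7, 0.3, -0.6]
finger_gap: 0.0003
```

Run:
```python
from st import *
st(); shot('wrist','w2.png'); im=shot('scene','s2.png')
cv2.imwrite('pics/s2z.png',cv2.resize(im[100:300,245:445,::-1],(600,600),interpolation=cv2.INTER_CUBIC))
k=knob(); print(k,np.round(fs(k,O,Y),3))
```

```text
t 3.7 tcp [0.4869 0.0756 0.1869] unit xy [-83.9  33.4] az toolx -162.72 z [-0.004  0.    -1.   ] F [-0.67  0.32 -0.64] gap 0.0003
scene 325.2 200.5 8.6Traceback (most recent call last):
  File "<stdin>", line 4, in <module>
  File "m.py", line 9, in knob
    u,v,r=redc(cams.read_camera(n)); print(n,round(u,1),round(v,1),round(r,1)); rs.append(ray(cams.get_calibration(n),u,v))
          ~~~~^^^^^^^^^^^^^^^^^^^^^
  File "m.py", line 4, in redc
    n,l,st,c=cv2.connectedComponentsWithStats(m); i=1+np.argmax(st[1:,4]);
                                                      ~~~~~~~~~^^^^^^^^^^
    return _wrapfunc(a, 'argmax', axis=axis, out=out, **kwds)
    return bound(*args, **kwds)
ValueError: attempt to get argmax of an empty sequence
```

View pics/w2.png

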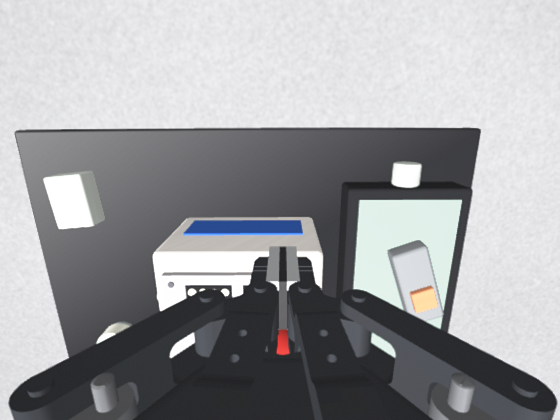

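View pics/s2z.png

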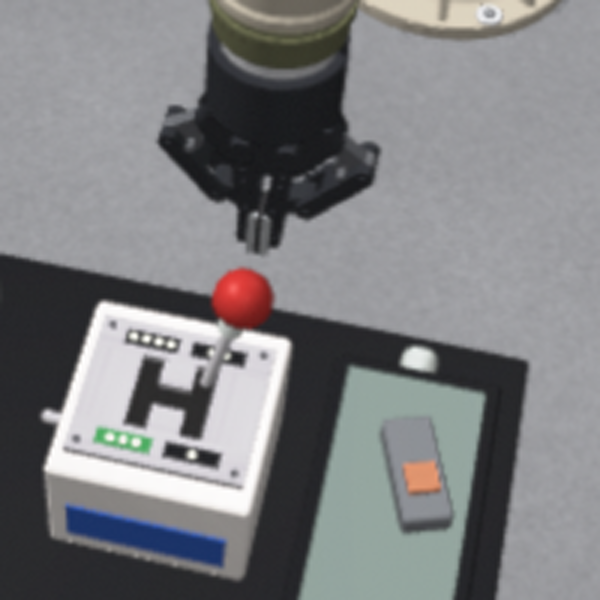

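The fingertips are behind the knob and in line with it. The scene camera sees the knob, and the arm hides it from top. I push forward slowly.

Call:
{"op": "play_rows", "data": {"series": "0 -0.5 0 0 0 0 0; 0 -0.5 0 0 0 0 0; 0 -0.4 0 0 0 0 0; 0 -0.4 0 0 0 0 0; 0 -0.4 0 0 0 0 0; 0 -0.4 0 0 0 0 0; 0 -0.4 0 0 0 0 0; 0 0 0 0 0 0 0"}}

```text
clock: 4.9
tcp_pos: [0.5173, 0.0832, 0.1882]
orientation: [-0.0, -0.149, 0.989, 0.0]
wrist_force: [-3.8, 0.6, 1.6]
finger_gap: -0.0003
```

```bash
cat >> st.py <<'E'
from scipy.optimize import least_squares
def kn1(name='scene'):
    u,v,r=redc(cams.read_camera(name)); c=cams.get_calibration(name); o,d=ray(c,u,v)
    # ray meets the knob sphere of radius .155 about pivot, upper hit nearest camera
    p=np.array([O[0],O[1],.03]); w=o-p; b=w@d; q=b*b-(w@w-.155**2); t=-b-np.sqrt(max(q,0)); k=o+t*d
    print(name,round(u,1),round(v,1),round(r,1),'q',round(q,4),'x y z f s',np.round(fs(k,O,Y),3)); return k
E
python3 - <<'E'
from st import *
st(); im=shot('scene','s3.png'); kn1()
cv2.imwrite('pics/s3z.png',cv2.resize(im[100:300,245:445,::-1],(600,600),interpolation=cv2.INTER_CUBIC))
E
```

```text
t 4.9 tcp [0.5173 0.0832 0.1882] unit xy [-52.7  31.6] az toolx -162.82 z [-0.  0. -1.] F [-3.8   0.62  1.58] gap -0.0003
scene 324.6 203.2 8.6 q 0.0119 x y z f s [-0.025  0.032  0.15  -0.162 -0.209]
```

View pics/s3z.png

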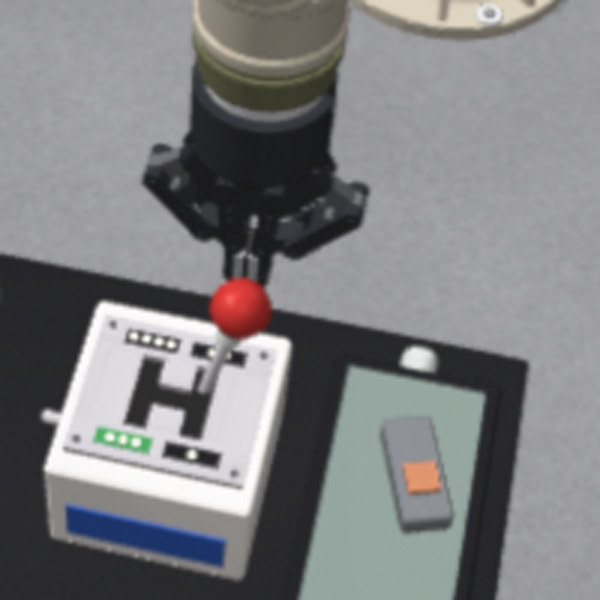

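The lever moves with about 4 N and is at f≈-0.16. Another 24 mm should bring it into the cross channel.

Call:
{"op": "play_rows", "data": {"series": "0 -0.4 0 0 0 0 0; 0 -0.4 0 0 0 0 0; 0 -0.4 0 0 0 0 0; 0 -0.4 0 0 0 0 0; 0 -0.4 0 0 0 0 0; 0 -0.4 0 0 0 0 0; 0 0 0 0 0 0 0; 0 0 0 0 0 0 0"}}

```text
clock: 6.0
tcp_pos: [0.5405, 0.0902, 0.1883]
orientation: [0.0, -0.149, 0.989, 0.0]
wrist_force: [-2.0, 0.2, 1.3]
finger_gap: 0.0
```

Run:
```python
from st import *
st(); im=shot('scene','s4.png'); kn1()
cv2.imwrite('pics/s4z.png',cv2.resize(im[100:300,245:445,::-1],(600,600),interpolation=cv2.INTER_CUBIC))
```

```text
t 6.0 tcp [0.5405 0.0902 0.1883] unit xy [-28.4  31.2] az toolx -162.83 z [ 0.001  0.    -1.   ] F [-1.98  0.18  1.28] gap 0.0
scene 322.0 213.0 8.9 q 0.0157 x y z f s [-0.002  0.032  0.152 -0.015 -0.208]
```

View pics/s4z.png

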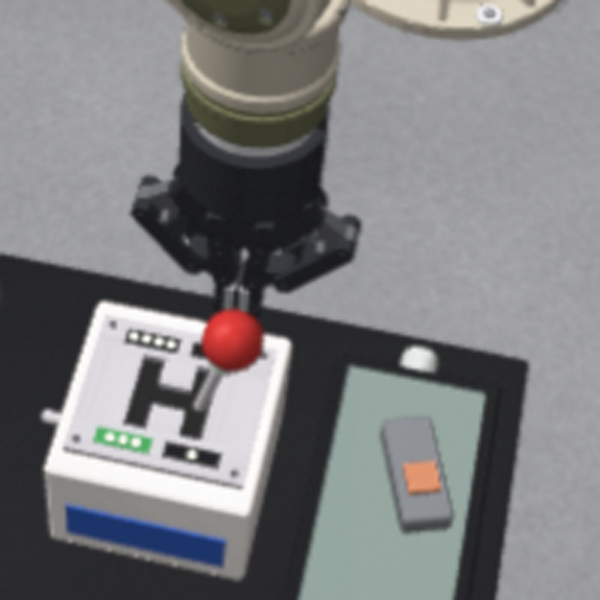

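f≈-0.015 and s≈-0.21, so the lever is in the cross channel on the left. I back off, go round to the left, rise 6 mm and come level with the knob.

Call:
{"op": "play_rows", "data": {"series": "0 1 0 0 0 0 0; 0 1 0 -0.3 0 0 0; 0 0 1.5 -0.3 0 0 0; 0 0 1.5 0 0 0 0; 0 0 1.7 0 0 0 0; 0 -1.2 0 0 0 0 0; 0 -1.2 0 0 0 0 0; 0 -1.2 0 0 0 0 0; 0 -1.0 0 0 0 0 0; 0 0 0 0 0 0 0; 0 0 0 0 0 0 0"}}

```text
clock: 7.48
tcp_pos: [0.5509, 0.1426, 0.1941]
orientation: [-0.0, -0.149, 0.989, 0.0]
wrist_force: [-0.4, 0.2, 0.0]
finger_gap: -0.0001
```

Run:
```python
from st import *
st(); im=shot('scene','s5.png'); kn1()
cv2.imwrite('pics/s5z.png',cv2.resize(im[100:300,245:445,::-1],(600,600),interpolation=cv2.INTER_CUBIC))
```

```text
t 7.475 tcp [0.5509 0.1426 0.1941] unit xy [-2.7 78. ] az toolx -162.84 z [-0.001 -0.    -1.   ] F [-0.44  0.22  0.04] gap -0.0001
scene 322.0 214.0 8.2 q 0.0161 x y z f s [-0.     0.032  0.152 -0.002 -0.211]
```

View pics/s5z.png

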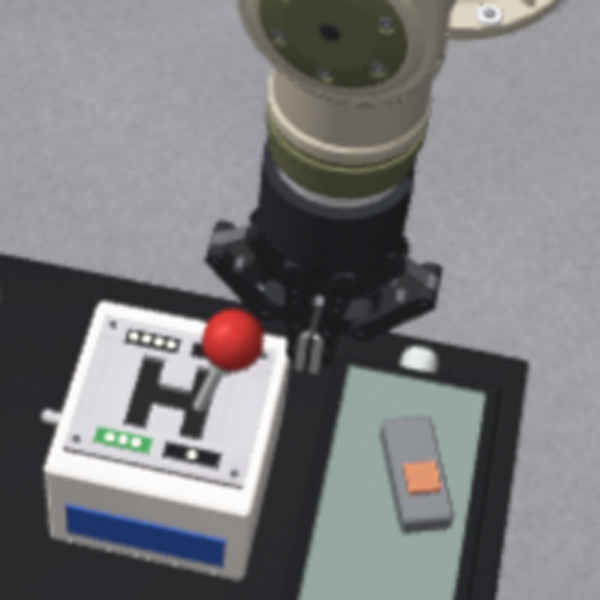

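The fingertips are level with the knob on its left, with clearance. I start pushing right.

Call:
{"op": "play_rows", "data": {"series": "0 0 -0.5 0 0 0 0; 0 0 -0.5 0 0 0 0; 0 0 -0.5 0 0 0 0; 0 0 -0.4 0 0 0 0; 0 0 -0.4 0 0 0 0; 0 0 -0.4 0 0 0 0; 0 0 -0.4 0 0 0 0; 0 0 0 0 0 0 0"}}

```text
clock: 8.57
tcp_pos: [0.5607, 0.1135, 0.1951]
orientation: [0.001, -0.149, 0.989, 0.001]
wrist_force: [-0.8, 3.0, 3.7]
finger_gap: -0.0001
```

Run:
```python
from st import *
st(); im=shot('scene','s6.png'); kn1()
cv2.imwrite('pics/s6z.png',cv2.resize(im[100:300,245:445,::-1],(600,600),interpolation=cv2.INTER_CUBIC))
```

```text
t 8.575 tcp [0.5607 0.1135 0.1951] unit xy [-2.2 47.3] az toolx -162.82 z [ 0.001  0.001 -1.   ] F [-0.84  3.04  3.72] gap -0.0001
scene 312.8 210.5 8.5 q 0.016 x y z f s [-0.002  0.016  0.154 -0.011 -0.102]
```

View pics/s6z.png

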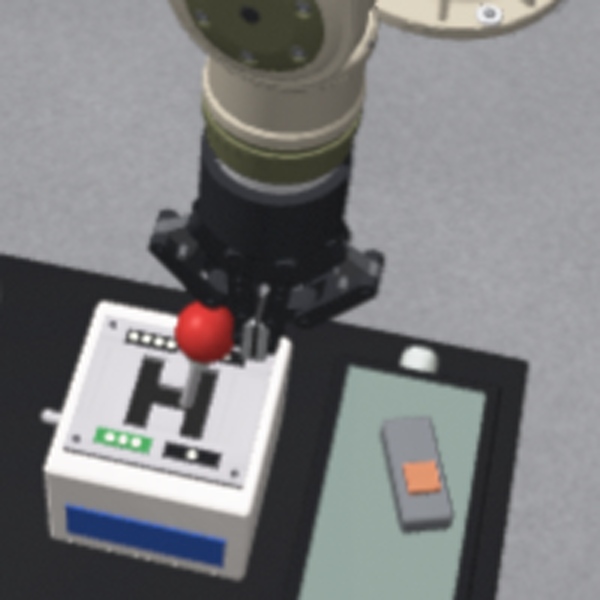

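The knob follows at s≈-0.10 with 3–4 N, and it is still in the channel. I continue to the right.

Call:
{"op": "play_rows", "data": {"series": "0 0 -0.4 0 0 0 0; 0 0 -0.4 0 0 0 0; 0 0 -0.4 0 0 0 0; 0 0 -0.4 0 0 0 0; 0 0 -0.4 0 0 0 0; 0 0 -0.4 0 0 0 0; 0 0 0 0 0 0 0"}}

```text
clock: 9.55
tcp_pos: [0.5674, 0.0897, 0.1941]
orientation: [-0.0, -0.149, 0.989, -0.0]
wrist_force: [-0.1, 2.3, 1.9]
finger_gap: 0.0003
```

Run:
```python
from st import *
st(); im=shot('scene','s7.png'); kn1()
cv2.imwrite('pics/s7z.png',cv2.resize(im[100:300,205:405,::-1],(600,600),interpolation=cv2.INTER_CUBIC))
```

```text
t 9.55 tcp [0.5674 0.0897 0.1941] unit xy [-2.9 22.6] az toolx -162.86 z [-0. -0. -1.] F [-0.08  2.33  1.86] gap 0.0003
scene 298.5 207.0 8.5 q 0.0152 x y z f s [-0.003 -0.009  0.155 -0.017  0.061]
```

View pics/s7z.png

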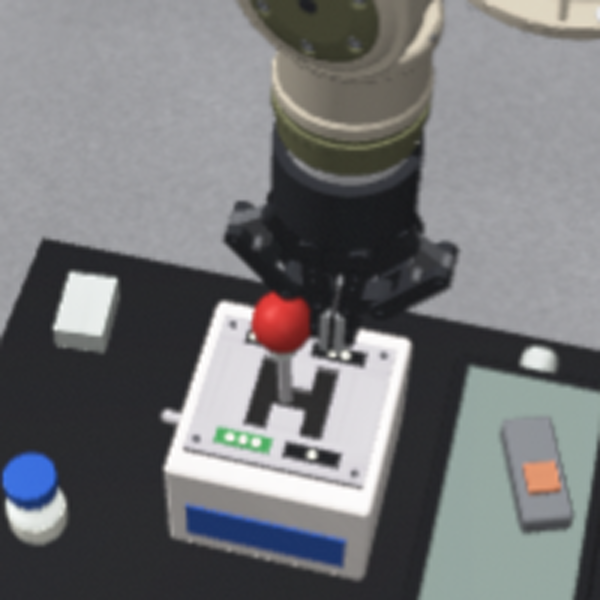

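It is past the middle at s≈0.06. About 22 mm more brings it near the right end.

Call:
{"op": "play_rows", "data": {"series": "0 0 -0.4 0 0 0 0; 0 0 -0.4 0 0 0 0; 0 0 -0.4 0 0 0 0; 0 0 -0.4 0 0 0 0; 0 0 -0.3 0 0 0 0; 0 0 -0.3 0 0 0 0; 0 0 0 0 0 0 0"}}

```text
clock: 10.52
tcp_pos: [0.5738, 0.0689, 0.194]
orientation: [-0.0, -0.149, 0.989, 0.0]
wrist_force: [0.5, 2.3, -0.2]
finger_gap: -0.0001
```

Run:
```python
from st import *
st(); im=shot('scene','s8.png'); kn1()
cv2.imwrite('pics/s8z.png',cv2.resize(im[100:300,205:405,::-1],(600,600),interpolation=cv2.INTER_CUBIC))
```

```text
t 10.525 tcp [0.5738 0.0689 0.194 ] unit xy [-3.1  0.8] az toolx -162.85 z [-0. -0. -1.] F [ 0.51  2.26 -0.17] gap -0.0001
scene 286.2 206.0 8.3 q 0.014 x y z f s [-0.001 -0.031  0.152 -0.009  0.2  ]
```

View pics/s8z.png

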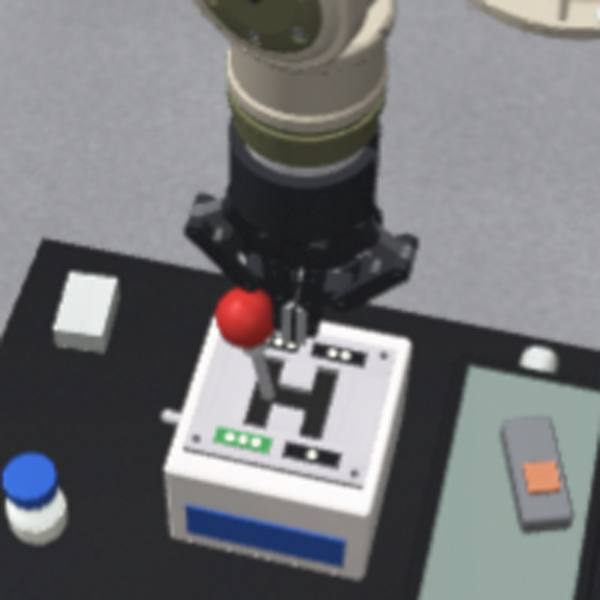

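s≈0.20 and f≈-0.01, so the lever is at the right-hand end of the channel. I go round behind it, lowering 7 mm.

Call:
{"op": "play_rows", "data": {"series": "0 0 1.2 0 0 0 0; 0 1.6 0 0 0 0 0; 0 1.6 0 0 0 0 0; 0 1.6 0 0 0 0 0; 0 0 -1.5 0.4 0 0 0; 0 0 -1.5 0.3 0 0 0; 0 0 -1.4 0 0 0 0; 0 0 0 0 0 0 0; 0 0 0 0 0 0 0"}}

```text
clock: 11.75
tcp_pos: [0.5376, 0.0242, 0.1872]
orientation: [-0.0, -0.149, 0.989, 0.0]
wrist_force: [0.7, 0.8, 0.2]
finger_gap: -0.0001
```

Run:
```python
from st import *
st(); im=shot('scene','s9.png'); kn1()
cv2.imwrite('pics/s9z.png',cv2.resize(im[100:300,205:405,::-1],(600,600),interpolation=cv2.INTER_CUBIC))
```

```text
t 11.75 tcp [0.5376 0.0242 0.1872] unit xy [-51.  -30.8] az toolx -162.86 z [-0.  0. -1.] F [0.75 0.78 0.16] gap -0.0001
scene 286.5 205.3 8.6 q 0.0138 x y z f s [-0.003 -0.031  0.152 -0.019  0.199]
```

View pics/s9z.png

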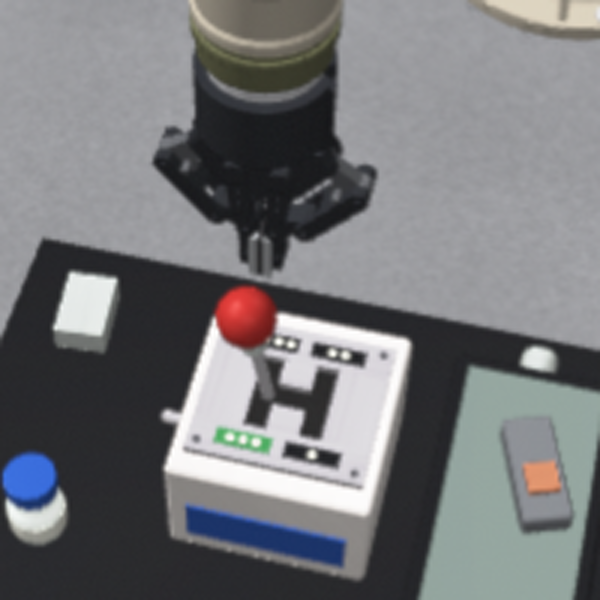

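The fingertips are behind the knob again and in line with it. I push forward 44 mm first.

Call:
{"op": "play_rows", "data": {"series": "0 -0.6 0 0 0 0 0; 0 -0.6 0 0 0 0 0; 0 -0.4 0 0 0 0 0; 0 -0.4 0 0 0 0 0; 0 -0.4 0 0 0 0 0; 0 -0.4 0 0 0 0 0; 0 -0.4 0 0 0 0 0; 0 -0.4 0 0 0 0 0; 0 -0.4 0 0 0 0 0; 0 -0.4 0 0 0 0 0; 0 0 0 0 0 0 0"}}

```text
clock: 13.22
tcp_pos: [0.5799, 0.0376, 0.1872]
orientation: [0.0, -0.149, 0.989, 0.0]
wrist_force: [-2.8, -0.7, 1.3]
finger_gap: 0.0001
```

Run:
```python
from st import *
st(); im=shot('scene','s10.png'); kn1()
cv2.imwrite('pics/s10z.png',cv2.resize(im[100:300,205:405,::-1],(600,600),interpolation=cv2.INTER_CUBIC))
```

```text
t 13.225 tcp [0.5799 0.0376 0.1872] unit xy [ -6.7 -30.8] az toolx -162.82 z [ 0.  0. -1.] F [-2.83 -0.73  1.33] gap 0.0001
scene 283.6 216.5 8.6 q 0.0171 x y z f s [ 0.02  -0.03   0.151  0.13   0.196]
```

View pics/s10z.png

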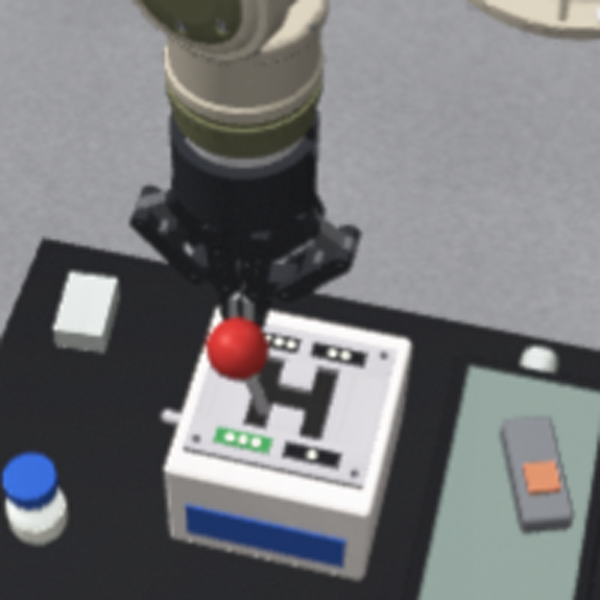

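The lever is inside the third slot at f≈0.13. About 17 mm remains, so I push 14 mm and check the force.

Call:
{"op": "play_rows", "data": {"series": "0 -0.4 0 0 0 0 0; 0 -0.4 0 0 0 0 0; 0 -0.3 0 0 0 0 0; 0 -0.3 0 0 0 0 0; 0 0 0 0 0 0 0"}}

```text
clock: 13.95
tcp_pos: [0.5928, 0.0418, 0.1867]
orientation: [-0.0, -0.149, 0.989, 0.0]
wrist_force: [-3.5, -0.2, -1.9]
finger_gap: -0.0001
```

Run:
```python
from st import *
st(); kn1()
```

```text
t 13.95 tcp [0.5928 0.0418 0.1867] unit xy [  6.9 -30.7] az toolx -162.81 z [-0.001  0.    -1.   ] F [-3.49 -0.21 -1.94] gap -0.0001
scene 282.0 223.5 9.0 q 0.0188 x y z f s [ 0.033 -0.029  0.149  0.216  0.195]
```

Call:
{"op": "play_rows", "data": {"series": "0 -0.2 0 0 0 0 0; 0 -0.1 0 0 0 0 0; 0 0 0 0 0 0 0"}}

```text
clock: 14.38
tcp_pos: [0.5958, 0.0424, 0.1872]
orientation: [0.0, -0.149, 0.989, 0.0]
wrist_force: [-2.5, -0.1, -3.0]
finger_gap: 0.0001
```

Run:
```python
from st import *
st(); kn1()
```

```text
t 14.375 tcp [0.5958 0.0424 0.1872] unit xy [  9.9 -31. ] az toolx -162.83 z [-0.  0. -1.] F [-2.51 -0.07 -2.96] gap 0.0001
scene 282.0 226.0 9.1 q 0.0193 x y z f s [ 0.038 -0.028  0.148  0.245  0.189]
```

Call:
{"op": "play_rows", "data": {"series": "0 -0.1 0 0 0 0 0; 0 0 0 0 0 0 0"}}

```text
clock: 14.68
tcp_pos: [0.5968, 0.0427, 0.1873]
orientation: [0.0, -0.149, 0.989, 0.0]
wrist_force: [-3.3, -0.6, -1.6]
finger_gap: 0.0006
```

Call:
{"op": "play_rows", "data": {"series": "0 1 0 0 0 0 0; 0 1.5 0 0 0 0 0; 0 2 0 0 0 0 0; 0 3 0 0 0 0 0; 0 2 0 -2 0 0 0; 0 2 0 -3 0 0 0; 0 2 0 -3 0 0 0; 0 0 3 0 0 0 0; 0 0 4 0 0 0 0; 0 0 4 0 0 0 0; 0 0 0 0 0 0 0; 0 0 0 0 0 0 0"}}

```text
clock: 16.18
tcp_pos: [0.4358, 0.1078, 0.268]
orientation: [0.001, -0.15, 0.989, -0.0]
wrist_force: [0.2, 0.3, 0.2]
finger_gap: -0.0003
```

Run:
```python
from st import *
st(); kn1(); kn1('top'); k=knob(); print(k,np.round(fs(k,O,Y),3)); im=shot('top','t11.png'); b=shot('scene','s11.png')
cv2.imwrite('pics/s11z.png',np.hstack([cv2.resize(b[160:360,175:435,::-1],(390,300),interpolation=2),cv2.resize(im[120:330,150:400,::-1],(390,300),interpolation=2)]))
def blob(a,f):
    c=np.argwhere(f(a.astype(int))); return c.mean(0)[::-1].round(1),len(c)
t0=cv2.imread('pics/top0.png')[:,:,::-1]
for n,f in (('blue',lambda a:(a[...,2]>150)&(a[...,0]<80)),('copper',lambda a:(a[...,0]>180)&(a[...,1]<140)&(a[...,1]>70)&(a[...,2]<110)&(np.arange(420)[:,None]>130))):
    print(n,blob(t0,f),blob(im,f))
d=lambda a:np.argwhere(a[225:260,345:378].min(2)>120).mean(0)
print('block',d(t0),d(im))
```

```text
t 16.175 tcp [0.4358 0.1078 0.268 ] unit xy [-122.9   79.5] az toolx -162.8 z [ 0.003 -0.    -1.   ] F [0.2  0.31 0.19] gap -0.0003
scene 281.5 225.5 8.9 q 0.0191 x y z f s [ 0.037 -0.029  0.148  0.24   0.196]
top 277.8 194.0 9.4 q 0.0197 x y z f s [ 0.039 -0.027  0.148  0.252  0.182]
scene 281.6 225.5 8.7
top 277.8 194.0 9.4
[0.62208105 0.05398535 0.18043609] [ 0.038 -0.028  0.15   0.251  0.187]
blue (array([330.3, 166.5]), 210) (array([330.2, 166.5]), 214)
copper (array([196.6, 249. ]), 91) (array([200.6, 245.2]), 94)
block [15.93055556 15.33333333] [15.90993072 15.30715935]
```

View pics/s11z.png

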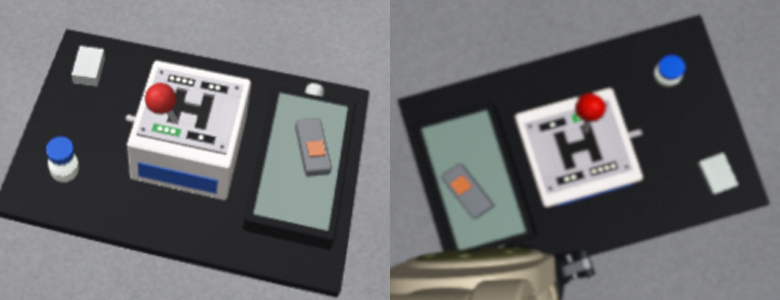

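Run:
```python
from st import *
for n in ('top0','t11'):
    a=cv2.imread(f'pics/{n}.png')[:,:,::-1].astype(int); m=(a[...,0]>180)&(a[...,1]<140)&(a[...,1]>70)&(a[...,2]<110); m[:130]=0; m[:,225:]=0
    c=np.argwhere(m); print(n,c.mean(0)[::-1].round(1),len(c))
print(get_state()['qvel'].round(3)); workorder.hand_in()
```

```text
top0 [195.  249.1] 89
t11 [195.  249.1] 88
[ 0.003  0.001  0.     0.001 -0.     0.   ]
the job is handed in; nothing more can be done
```

The lever rests in the third slot, and the job is handed in at about 16.5 s. With closed fingertips I pushed the knob forward into the cross channel, then right from its left side, then forward to home. The arm then backed off and rose clear.

**Forces:** at the points I read them, the wrist force stayed under about 5 N. I have no readings between those points.

**Lever position:** the two views together gave shift_fore ≈ 0.25 and shift_side ≈ 0.19. Taken singly, the two cameras disagreed slightly: 0.24 and 0.196 from scene, 0.25 and 0.18 from top. Both are above the limits of 0.2 and 0.15. I did not measure the knob's lift directly; its height fits a knob that is down, within a few mm.

**Bystanders:** the jar cap, block and copper chip were unmoved to about 0.1 pixel in the top view. My first check of the chip showed a false 4-pixel shift, because its colour mask took in the edge of the red knob. With the knob masked out, the shift was zero.

**Clearance:** the wrist force read about zero at the end, and the arm was standing clear.

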